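# Snap the pocket torch into its bench clips

### The job

Put the black pocket torch back in its holder: lay its barrel along the two spring clips, one clip on each side of your grip, and press it straight down until it snaps fully home in both. Stop pushing as soon as it is in and let go. Leave the syringe where it lies.

Things in the scene. Friction and masses are not known exactly. Their poses are not given: they have to be found in the camera images.
- torch: black pocket torch, red switch, 127 mm long, lying on the bench, 0.12 kg. Long axis = its y: thick head (33 mm diameter, 30 mm long) at the -y end, plain barrel (28 mm diameter, 98 mm long) to the +y end. Origin under the middle of its length, 16 mm below its axis as it starts. May go in the holder either way round; push on it with less than 25 N
- torch_grip (a point): point on the torch's axis at mid-barrel, 15 mm to +y of the torch's origin, 16 mm above the bench at the start: the place to grip, across the axis. Pressed in from above, the barrel meets the clips' lips with this point about 69 mm above the bench; resistance rises to about 10 N, gives way below 57 mm, and the springs pull it to 48 mm, down on the rigid pads
- clip_holder: fixed holder: blue plate 52 x 104 x 8 mm (long in its y), two open-topped steel spring clips. Origin: centre of its underside, on the bench. Clips 12 mm wide, at y = -35 and +35 mm, 58 mm free between for fingers; pads 34 mm up, jaw lips 59 mm up and 22 mm apart, mouth flared to about 50 mm at 76 mm. Torch home: level along y, torch_grip above the origin, 48 mm up
- syringe: bystander: syringe with a blue plunger end, 36 x 128 x 24 mm, lying on the bench; origin under its middle, long axis its y

How it is judged:
By the outcome, as a careful person would: the job done as asked, in the order asked, and still so for the second after the job is handed in, with the robot touching nothing.
It also fails if it takes over 38 s, if anything falls off the work surface, if the arm or the gripper's body presses on something with over 40 N, if the wrist force passes 120 N, or if a joint passes its speed limit or range.

### The arm

A 6-joint arm with a two-finger parallel gripper is mounted at the origin on a cart in front of the work surface, level with it; the furniture and walls round the work are solid. World frame = base frame: x ahead of the robot, y to its left, z up, the work surface at z = 0. Lengths are in m, angles in rad, forces in N, time in s.
With the tool pointing down it reaches from about 0.25 to 0.775 m from the base axis. Payload 4 kg.
Tool frame: the origin (TCP) lies on the centre line of the jaws, within the pads' length; the fingertips stand 22 mm ahead of it and the grasp point (between the pads) lies 3 mm ahead of it; z points along the fingers, y is the direction in which the jaws open and shut (so a half turn about z gives the same grasp; the last joint's range is limited). The gripper opens to 94 mm and grips with 3 to 60 N. Pads are 16 mm wide; open, the fingers measure 119 mm over their backs; the gripper's body (75 mm by 177 mm) begins 78 mm behind the grasp point.
Start: joints at [1.201, 0.087, 1.371, -0, 1.684, -0.103], TCP at [0.145, 0.531, 0.228] pointing down, gripper open.
Joint ranges: [-3.1, 3.1], [-0.76, 2.03], [0.27, 2.55], [-1.08, 4.22], [0.17, 2.65], [-2.57, 2.57]. Speed limits (rad/s): [2.79, 2.79, 3.14, 3.14, 3.14, 3.14].

### API

Orientations are given as [roll, pitch, yaw] about the fixed x, y, z axes, in that order (R = Rz(yaw) Ry(pitch) Rx(roll)).
In Python, from bench import robot gives the robot as it stands. The module is installed in compiled form; this text tells all that it offers.
- The arm moves only by the shell command python3 -m inch 'ROWS'. ROWS is JSON, a list of rows, each an object with "linear": the shift along the world's x, y, z scaled (see below), a list of three; "twist": the turn about the world's z scaled (see below); "gripper": the opening, from 0 (shut) to 1 (fully open). In form: [{"linear": [x, y, z], "twist": twist, "gripper": gripper}, ...]. A call has 1 to 10 rows; each row is the pose to reach, as a shift and turn from the pose commanded when the call began; what a row does not reach only later rows make up. The controller multiplies each number of a shift by 0.1 m and each number of a turn by 60 degrees. A row lasts 1/12 s, in which the tool goes at most 41.7 mm and 7.16 degrees, less where a joint would pass 70% of its speed; a pose out of reach is approached as far as the arm can. A call with a number of a shift or a turn outside -1 to 1 is refused whole. A call with a gripper value outside its range is refused whole. The fingers move at their own pace and stop on an object; the grip force is fixed at half the most. Time passes only in rows, so rows that repeat a pose let the fingers close. It gives the time, the measured TCP pose, the force and the opening at its end, in the units of the state.
- robot.get_obs(): the state, without advancing time (a new reading comes with each control period).
- robot.snapshot(name): name is "side" or "top" or "wrist"; returns a dict with "image" (480x640x3 uint8, red, green, blue), "depth" (480x640 float32, m along the optical axis (not along the pixel's ray), 0 where there is no reading), "mtx" (3x3 intrinsics, pixels), "rvec" (rotation vector, rad) and "tvec" (3), from world to camera coordinates, as OpenCV has them; the wrist camera has in their place "hand_eye" (4x4, takes a point from camera to tool coordinates, whose origin is the TCP and whose axes are the flange's). Camera axes: x right, y down, z forward; pixel columns grow to the right and rows downward; lengths in m; the calibration is good to about 2 mm. A picture is of the moment at which its call begins: read the wrist's pose just before it.
- robot.close_job(): hands the job in, once; it reports no verdict.
The state is a dict: "time": time; "joint_positions": joint angles; "qvel": joint speeds; "joint_torque": joint torques, N m; "tool_pos": TCP position; "ee_rot": TCP orientation; "wrist_force": force on the tool from outside, world axes, zero at the start; "wrist_torque": the same for the moment, N m; "width": finger opening in m.
Only numpy, scipy, OpenCV 4.12 (cv2) and the standard library are available. Lean on these libraries where they do the work, as an engineer would, in place of code of your own. Each camera call takes 0.05 s, during which the arm holds its last target.

## Working session

There is one attempt and no reset: what is moved stays moved. The work goes in short steps, Python scripts to look and compute and a shell command to move; the robot and the scene stay as the last step left them, time stands still between calls to the robot, and variables do not carry over. Pictures are saved under pics/ and viewed, and the job is handed in when it is done.

```bash
mkdir -p pics; ls; python3 - <<'E'
from bench import robot
import cv2,numpy as np
o=robot.get_obs();print(o)
for n in ("top","side"):
    s=robot.snapshot(n);np.savez(f"pics/{n}0.npz",**s)
    cv2.imwrite(f"pics/{n}0.png",s["image"][:,:,::-1])
    R=cv2.Rodrigues(s["rvec"])[0];print(n,s["mtx"].tolist(),(-R.T@np.ravel(s["tvec"])),R[2])
E
```

```text
pics
{'time': 0.0, 'joint_positions': array([ 1.20091168e+00,  8.79765147e-02,  1.37223916e+00, -9.97780272e-06,
        1.68358907e+00, -1.03105037e-01]), 'qvel': array([ 2.57537396e-04, -2.00484082e-04, -2.33773667e-04, -8.95633048e-04,
        9.70526371e-04,  9.33587680e-05]), 'joint_torque': array([ 9.02823795e-04, -3.40177310e+01, -3.02438164e+01,  7.20583065e-02,
        3.26555280e-02, -1.39424951e-04]), 'tool_pos': array([0.14482525, 0.53007786, 0.22630002]), 'ee_rot': array([-3.13939130e+00, -2.17808577e-04,  2.87481169e+00]), 'wrist_force': array([ 0.04195441, -0.5200855 , -0.6572338 ]), 'wrist_torque': array([-0.01437742, -0.01439758,  0.02043674]), 'width': 0.09372886372186812}
top [[539.494086925802, 0.0, 314.56646857997043], [0.0, 539.494086925802, 240.94751716816216], [0.0, 0.0, 1.0]] [0.22734798 0.31745271 0.88257788] [ 1.96720036e-01 -3.23390607e-04 -9.80459649e-01]
side [[521.0767623814498, 0.0, 314.31926280999147], [0.0, 521.0767623814498, 241.72265252607772], [0.0, 0.0, 1.0]] [0.38521478 1.08613066 0.46141804] [-0.00736832 -0.87176933 -0.48986115]
```

View pics/top0.png

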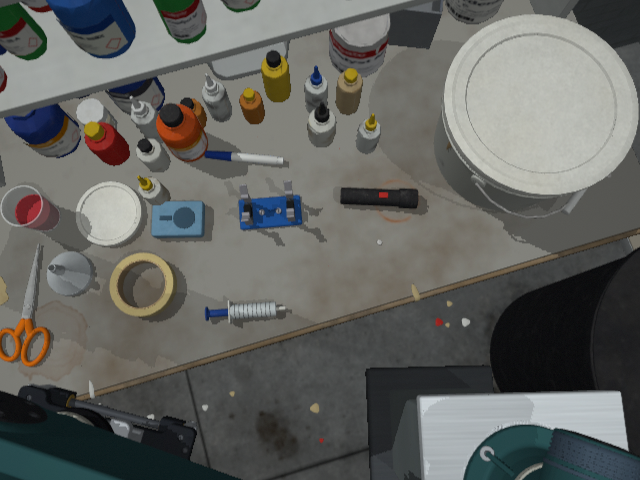

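View pics/side0.png

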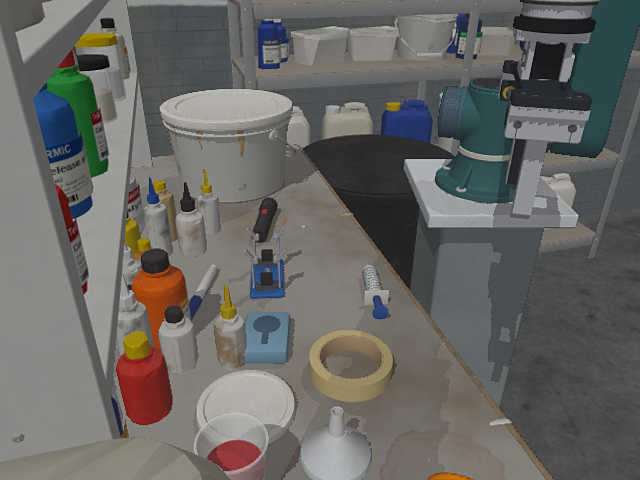

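The top view shows the torch at about (379,197), with its head to the right (-y), and the blue holder at about (270,212). The syringe is at (245,312). The side view shows the holder at (267,275) and the torch at (264,218). Next I measure them.

```bash
cat > h.py <<'E'
import cv2,numpy as np
def load(p): return dict(np.load(p))
def cloud(s):
    d=s["depth"];v,u=np.indices(d.shape);K=s["mtx"]
    p=np.stack([(u-K[0,2])/K[0,0]*d,(v-K[1,2])/K[1,1]*d,d],-1)
    R=cv2.Rodrigues(s["rvec"])[0];P=(p-np.ravel(s["tvec"]))@R
    P[d==0]=np.nan
    return P
def ray(s,uv,z):
    R=cv2.Rodrigues(s["rvec"])[0];c=-R.T@np.ravel(s["tvec"])
    d=R.T@np.linalg.inv(s["mtx"])@np.array([uv[0],uv[1],1.]);return c+d*(z-c[2])/d[2]
def comp(m,roi):
    k=np.zeros(m.shape,np.uint8);x0,y0,x1,y1=roi;k[y0:y1,x0:x1]=m[y0:y1,x0:x1]
    n,l,st,ce=cv2.connectedComponentsWithStats(k)
    i=1+np.argmax(st[1:,4]);return l==i
E
python3 - <<'E'
from h import *
for n,rt,rh in (("top",(330,175,430,220),(225,170,315,240)),("side",(240,190,285,245),(240,215,295,305))):
    s=load(f"pics/{n}0.npz");P=cloud(s);I=s["image"].astype(int)
    t=comp(((I.max(2)<62)|((I[...,0]>120)&(I[...,1]<60))).astype(np.uint8),rt)
    b=comp(((I[...,2]>I[...,0]+50)).astype(np.uint8),rh)
    for nm,m in(("torch",t),("plate",b)):
        q=P[m];q=q[~np.isnan(q[:,0])]
        v,u=np.nonzero(m);r=cv2.minAreaRect(np.stack([u,v],1).astype(np.float32))
        print(n,nm,m.sum(),"rect",r,"bbox",u.min(),v.min(),u.max(),v.max())
        print("  med",np.median(q,0).round(4),"lo",np.percentile(q,1,0).round(4),"hi",np.percentile(q,99,0).round(4))
        z={"torch":.016,"plate":.008}[nm]
        bx=cv2.boxPoints(r);c=np.array([ray(s,p,z)[:2] for p in bx]);print("  box@z",c.round(4).tolist(),c.mean(0).round(4))
# scene heights in world region
s=load("pics/top0.npz");P=cloud(s);
import numpy as np
g=np.full((16,24),np.nan)
ok=~np.isnan(P[...,0])
xi=np.floor((P[...,0]-0.15)/.03);yi=np.floor((P[...,1]+.05)/.03)
for i in range(16):
  row=[]
  for j in range(22):
    m=ok&(xi==i)&(yi==j);row.append(f"{int(1000*np.nanmax(P[...,2][m])) if m.any() else -1:4d}")
  print(f"x{.15+.03*i:.2f}"," ".join(row))
print("y from -0.05 step .03")
E
```

```text
top torch 1330 rect ((378.58831787109375, 197.90554809570312), (77.08190155029297, 19.20798683166504), 1.1017061471939087) bbox 340 188 417 208
  med [0.4692 0.207  0.027 ] lo [ 0.4543  0.1483 -0.0007] hi [0.4872 0.2715 0.0346]
  box@z [[0.4579, 0.2737], [0.4911, 0.272], [0.485, 0.1435], [0.452, 0.1462]] [0.4715 0.2089]
top plate 1299 rect ((269.6586608886719, 211.90345764160156), (29.48114776611328, 61.619747161865234), 85.2363510131836) bbox 239 195 301 228
  med [0.4533 0.3903 0.0075] lo [0.429  0.3403 0.0031] hi [0.4805 0.4421 0.0119]
  box@z [[0.4768, 0.4444], [0.4829, 0.3411], [0.4321, 0.338], [0.4261, 0.4402]] [0.4545 0.391 ]
side torch 611 rect ((263.95001220703125, 219.65000915527344), (16.76007080078125, 46.169254302978516), 18.434947967529297) bbox 253 198 276 242
  med [0.4692 0.2271 0.0285] lo [0.4528 0.1537 0.0049] hi [0.4858 0.2757 0.0364]
  box@z [[0.494, 0.2835], [0.4831, 0.0962], [0.4488, 0.1223], [0.4645, 0.3023]] [0.4726 0.2011]
side plate 368 rect ((266.5, 278.0), (38.0, 33.0), 90.0) bbox 250 259 283 297
  med [0.4469 0.4368 0.0095] lo [0.4269 0.3475 0.0042] hi [
[... 1296 characters left out ...]
179  181  182  179   35   35   33   31   31    3    9   70   12   76   77    3   25   26   86   82
x0.48  176  177  176  177  180  180   32   31   28   30   29    3    4   77    9   78   77    3    4    3  116   95
x0.51  177  176  177  177  180  181    4    4    4    3    4    3    3    8   14    4    3    4    3    3   65   79
x0.54  176  177  176  176  177  181  178    4   91  109    4   69   64   15   19   19   19   19  130  133  101   86
x0.57  176  177  177  176  179  181  178    3   93  122   70  129  101    5    5    3    3    3  132  222  222  400
x0.60  176  176  178  176  180  180    4    3    3   88   86   95   90    3   59  220  221  222  222  222  333  335
y from -0.05 step .03
```

```bash
python3 - <<'E'
import cv2
a=cv2.imread("pics/top0.png")[160:250,220:430];cv2.imwrite("pics/c1.png",cv2.resize(a,None,fx=3.8,fy=3.8,interpolation=2))
a=cv2.imread("pics/side0.png")[190:310,210:330];cv2.imwrite("pics/c2.png",cv2.resize(a,None,fx=5,fy=5,interpolation=2))
E
```

```text
(no output)
```

View pics/c1.png

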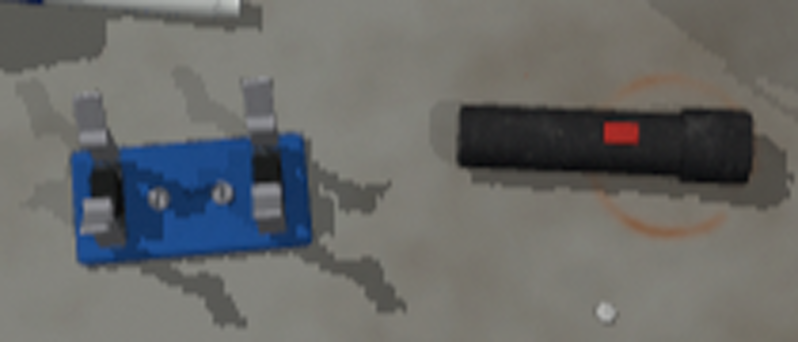

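View pics/c2.png

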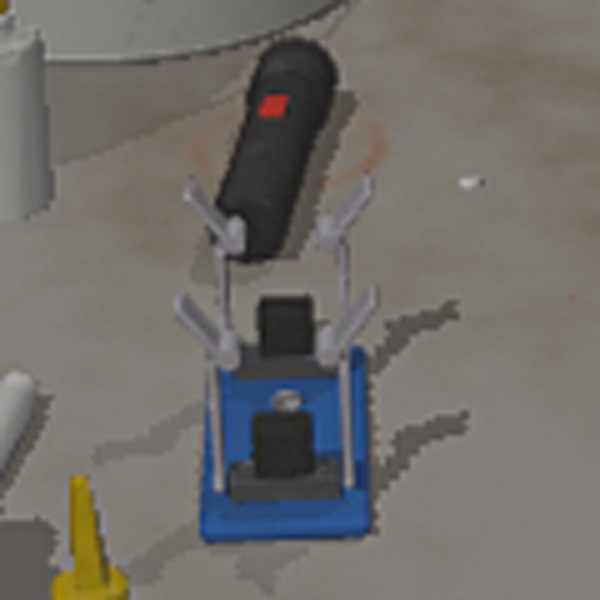

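The crops show clean outlines. The plate is rotated about +3° and the torch about -3°, with the torch's head at -y. I'll refine the lines and check whether the bottles leave room for the gripper body.

```bash
python3 - <<'E'
from h import *
s=load("pics/top0.npz");P=cloud(s);I=s["image"].astype(int)
t=comp(((I.max(2)<62)|((I[...,0]>120)&(I[...,1]<60))).astype(np.uint8),(330,175,430,220))
A=[]
for u in range(345,398,2):
    v=np.nonzero(t[:,u])[0];A.append((u,(v.min()+v.max())/2,len(v)))
print("widths",[a[2] for a in A][::3])
W=np.array([ray(s,a[:2],.016)[:2] for a in A]);k=np.polyfit(W[:,1],W[:,0],1);print("torch line x=",k,"yaw",-np.degrees(np.arctan(k[0])),"x@.224",np.polyval(k,.224))
v,u=np.nonzero(t);print("ends y",ray(s,(u.min()-.5,195),.016),ray(s,(u.max()+.5,199),.016))
for n,roi in(("top",(225,170,315,240)),("side",(240,215,295,305))):
    s2=load(f"pics/{n}0.npz");I2=s2["image"].astype(int)
    b=comp((I2[...,2]>I2[...,0]+40).astype(np.uint8),roi)
    v,u=np.nonzero(b);Q=np.array([ray(s2,p,.008)[:2] for p in zip(u,v)]).astype(np.float32);r=cv2.minAreaRect(Q*1000);print(n,"plate",r)
    Pb=cloud(s2);m=(np.abs(Pb[...,0]-.38)<.02)&(np.abs(Pb[...,1]-.3)<.03);print("bench z",np.nanmedian(Pb[...,2][m]))
for n in("top","side"):
    Pb=cloud(load(f"pics/{n}0.npz")).reshape(-1,3)
    for y0,y1 in((.14,.17),(.17,.2),(.2,.23),(.23,.26),(.26,.29),(.29,.32),(.32,.35),(.35,.44)):
        m=(Pb[:,1]>y0)&(Pb[:,1]<y1)&(Pb[:,2]>.085)&(Pb[:,0]>.4)&(Pb[:,2]<.3)
        if m.any():
            q=Pb[m];i=q[:,0].argmin();print(n,y0,"minx pt",q[i].round(3),"maxz",q[:,2].max().round(3),"top at",q[q[:,2].argmax()].round(3))
E
```

```text
widths [17, 17, 17, 17, 17, 17, 16, 14, 17]
torch line x= [0.07495185 0.45706992] yaw -4.286410162911447 x@.224 0.47385913177707967
ends y [0.47819357 0.27365485 0.016     ] [0.46783477 0.14427691 0.016     ]
top plate ((454.6516418457031, 390.8280944824219), (51.61919403076172, 102.97413635253906), 3.515310525894165)
bench z -0.0003634811861749955
side plate ((454.18505859375, 394.28253173828125), (51.10602569580078, 109.3507308959961), 3.4918439388275146)
bench z 0.0021396331206856227
top 0.14 minx pt [0.697 0.17  0.207] maxz 0.216 top at [0.697 0.17  0.216]
top 0.17 minx pt [0.687 0.198 0.217] maxz 0.222 top at [0.692 0.192 0.222]
top 0.2 minx pt [0.564 0.224 0.09 ] maxz 0.222 top at [0.689 0.207 0.222]
top 0.23 minx pt [0.566 0.231 0.089] maxz 0.222 top at [0.687 0.236 0.222]
top 0.26 minx pt [0.628 0.264 0.086] maxz 0.223 top at [0.694 0.275 0.223]
top 0.29 minx pt [0.578 0.301 0.089] maxz 0.224 top at [0.659 0.308 0.224]
top 0.32 minx pt [0.632 0.321 0.085] maxz 0.223 top at [0.673 0.335 0.223]
top 0.35 minx pt [0.623 0.44  0.218] maxz 0.253 top at [0.678 0.412 0.253]
side 0.14 minx pt [0.695 0.169 0.209] maxz 0.299 top at [0.734 0.145 0.299]
side 0.17 minx pt [0.687 0.2   0.214] maxz 0.223 top at [0.696 0.176 0.223]
side 0.2 minx pt [0.563 0.225 0.091] maxz 0.223 top at [0.688 0.208 0.223]
side 0.23 minx pt [0.564 0.231 0.09 ] maxz 0.298 top at [0.694 0.26  0.298]
side 0.26 minx pt [0.627 0.265 0.088] maxz 0.3 top at [0.704 0.282 0.3  ]
side 0.29 minx pt [0.577 0.304 0.097] maxz 0.299 top at [0.715 0.292 0.299]
side 0.32 minx pt [0.628 0.322 0.089] maxz 0.223 top at [0.674 0.339 0.223]
side 0.35 minx pt [0.622 0.422 0.087] maxz 0.223 top at [0.646 0.417 0.223]
```

```bash
python3 -m inch '[{"linear":[0.35,0,0],"twist":-0.11,"gripper":1},{"linear":[0.7,0,0],"twist":-0.22,"gripper":1},{"linear":[1,-0.1,0],"twist":-0.33,"gripper":1},{"linear":[1,-0.3,0],"twist":-0.44,"gripper":1},{"linear":[1,-0.3,0],"twist":-0.55,"gripper":1},{"linear":[1,-0.3,0],"twist":-0.64,"gripper":1},{"linear":[1,-0.3,0],"twist":-0.64,"gripper":1}]'
```

```text
time: 0.68
tool_pos: [0.2453, 0.5, 0.2269]
ee_rot: [-3.141, 0.0, 2.202]
wrist_force: [0.2, -1.0, 0.5]
width: 0.0939
```

```bash
python3 - <<'E'
from h import *
for n in("top","side"):
    Pb=cloud(load(f"pics/{n}0.npz")).reshape(-1,3)
    for z in(.07,.08,.09,.095,.1,.105,.11,.115,.12):
        m=(Pb[:,1]>.17)&(Pb[:,1]<.275)&(Pb[:,2]>z)&(Pb[:,2]<z+.01)&(Pb[:,0]>.5)&(Pb[:,0]<.64)
        if m.any(): q=Pb[m];print(n,z,q[q[:,0].argmin()].round(3))
E
python3 -m inch '[{"linear":[0.35,0,0],"twist":-0.11,"gripper":1},{"linear":[0.7,-0.2,0],"twist":-0.22,"gripper":1},{"linear":[1,-0.5,0],"twist":-0.33,"gripper":1},{"linear":[1,-0.8,0],"twist":-0.44,"gripper":1},{"linear":[1,-1,0],"twist":-0.55,"gripper":1},{"linear":[1,-1,0],"twist":-0.6,"gripper":1},{"linear":[1,-1,0],"twist":-0.6,"gripper":1},{"linear":[1,-1,0],"twist":-0.6,"gripper":1}]'
python3 - <<'E'
from h import *
from bench import robot
o=robot.get_obs();s=robot.snapshot("wrist");np.savez("pics/w1.npz",tp=o["tool_pos"],er=o["ee_rot"],**s);cv2.imwrite("pics/w1.png",s["image"][:,:,::-1]);print(o["tool_pos"],o["ee_rot"],s["hand_eye"].round(4),s["mtx"])
E
```

```text
top 0.07 [0.559 0.221 0.07 ]
top 0.08 [0.564 0.224 0.09 ]
top 0.09 [0.565 0.225 0.092]
top 0.095 [0.569 0.226 0.097]
top 0.1 [0.569 0.226 0.109]
top 0.105 [0.569 0.226 0.109]
top 0.11 [0.571 0.225 0.113]
top 0.115 [0.571 0.224 0.122]
top 0.12 [0.571 0.224 0.122]
side 0.07 [0.554 0.226 0.071]
side 0.08 [0.561 0.229 0.081]
side 0.09 [0.563 0.225 0.091]
side 0.095 [0.569 0.229 0.099]
side 0.1 [0.569 0.226 0.105]
side 0.105 [0.569 0.226 0.105]
side 0.11 [0.569 0.229 0.112]
side 0.115 [0.569 0.226 0.117]
side 0.12 [0.57  0.227 0.123]
time: 1.35
tool_pos: [0.3449, 0.4006, 0.2273]
ee_rot: [-3.141, -0.0, 1.579]
wrist_force: [0.3, -0.1, 0.2]
width: 0.094
[0.34490809 0.4006084  0.22732901] [-3.14146071e+00 -2.49397293e-05  1.57939808e+00] [[-3.000e-04 -9.662e-01 -2.577e-01  7.490e-02]
 [ 1.000e+00 -1.000e-04 -1.100e-03  5.000e-04]
 [ 1.000e-03 -2.577e-01  9.662e-01 -1.565e-01]
 [ 0.000e+00  0.000e+00  0.000e+00  1.000e+00]] [[333.59512181   0.         318.31329462]
 [  0.         333.59512181 239.5747527 ]
 [  0.           0.           1.        ]]
```

View pics/w1.png

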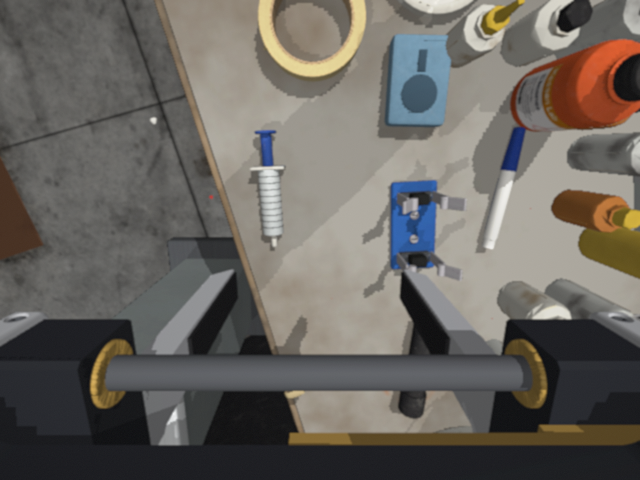

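The wrist view shows the plate at about (414,225), with both clips, and the syringe at (268,190). The torch is hidden behind the right finger. I'll measure the plate from here, then move over to the torch.

```bash
cat >> h.py <<'E'
from scipy.spatial.transform import Rotation as Ro
def wray(w,uv,z):
    T=w["hand_eye"];R=Ro.from_euler("xyz",w["er"]).as_matrix()
    c=R@T[:3,3]+w["tp"];d=R@T[:3,:3]@np.linalg.inv(w["mtx"])@np.array([uv[0],uv[1],1.]);return c+d*(z-c[2])/d[2]
def wcloud(w):
    d=w["depth"];v,u=np.indices(d.shape);K=w["mtx"];T=w["hand_eye"];R=Ro.from_euler("xyz",w["er"]).as_matrix()
    p=np.stack([(u-K[0,2])/K[0,0]*d,(v-K[1,2])/K[1,1]*d,d],-1)
    P=(p@T[:3,:3].T+T[:3,3])@R.T+w["tp"];P[d==0]=np.nan;return P
def plate(w,roi):
    I=w["image"].astype(int);b=comp((I[...,2]>I[...,0]+40).astype(np.uint8),roi)
    v,u=np.nonzero(b);Q=np.array([wray(w,p,.008)[:2] for p in zip(u,v)]).astype(np.float32)
    P=wcloud(w)[b];return cv2.minAreaRect(Q*1000),np.nanmedian(P[:,2])
E
python3 - <<'E'
from h import *
w=load("pics/w1.npz");print(plate(w,(380,170,445,275)))
P=wcloud(w);m=(P[...,2]>.055)&(P[...,2]<.085)&(abs(P[...,0]-.4545)<.04)&(abs(P[...,1]-.391)<.06)
q=P[m];c=q
k=cv2.kmeans(q[:,:2].astype(np.float32),4,None,(3,50,1e-6),5,cv2.KMEANS_PP_CENTERS)
for i in range(4):
    print(k[2][i],q[k[1].ravel()==i].min(0).round(4),q[k[1].ravel()==i].max(0).round(4))
E
python3 -m inch '[{"linear":[0.2,-0.4,0],"twist":-0.02,"gripper":1},{"linear":[0.4,-0.8,0],"twist":-0.05,"gripper":1},{"linear":[0.6,-1,0],"twist":-0.05,"gripper":1},{"linear":[0.8,-1,0],"twist":-0.05,"gripper":1},{"linear":[0.8,-1,0],"twist":-0.05,"gripper":1},{"linear":[0.8,-1,0],"twist":-0.05,"gripper":1}]'
python3 -m inch '[{"linear":[0,-0.4,0],"twist":0,"gripper":1},{"linear":[0,-0.6,0],"twist":0,"gripper":1},{"linear":[0,-0.6,0],"twist":0,"gripper":1},{"linear":[0,-0.6,0],"twist":0,"gripper":1}]'
python3 - <<'E'
from h import *
from bench import robot
o=robot.get_obs();s=robot.snapshot("wrist");np.savez("pics/w2.npz",tp=o["tool_pos"],er=o["ee_rot"],**s);cv2.imwrite("pics/w2.png",s["image"][:,:,::-1]);print(o["tool_pos"],o["ee_rot"])
E
```

```text
(((454.16143798828125, 393.0144348144531), (50.516151428222656, 102.09550476074219), 3.685838222503662), np.float64(0.0070515577593958795))
[0.4732249  0.42836678] [0.4635 0.4219 0.0561] [0.483  0.4344 0.0771]
[0.47737613 0.3588366 ] [0.4681 0.3522 0.0553] [0.4869 0.3648 0.0775]
[0.43252194 0.42596716] [0.4233 0.4196 0.0552] [0.4416 0.4318 0.0768]
[0.44078636 0.3604618 ] [0.4334 0.3569 0.0551] [0.4461 0.3627 0.068 ]
time: 1.9
tool_pos: [0.4251, 0.3009, 0.2269]
ee_rot: [-3.14, 0.0, 1.525]
wrist_force: [-0.1, 1.2, 0.4]
width: 0.0942
time: 2.23
tool_pos: [0.4242, 0.2413, 0.2277]
ee_rot: [-3.141, -0.001, 1.525]
wrist_force: [-0.3, 0.2, -0.1]
width: 0.0942
[0.42419475 0.24133339 0.22767798] [-3.14149172e+00 -9.38717338e-04  1.52525621e+00]
```

View pics/w2.png

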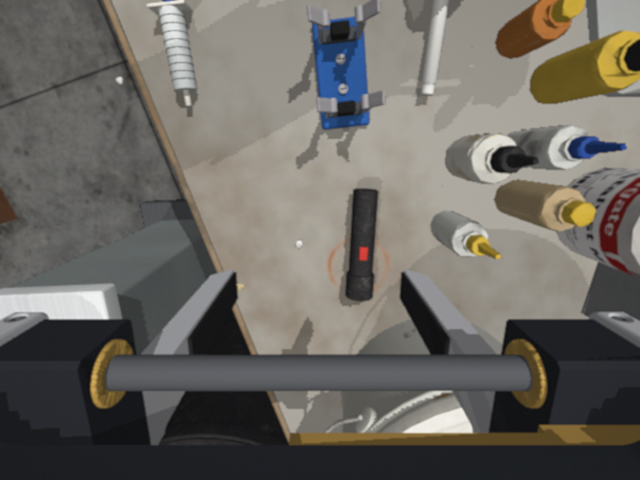

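```bash
python3 - <<'E'
from h import *
w=load("pics/w2.npz");I=w["image"].astype(int)
t=comp(((I.max(2)<62)|((I[...,0]>120)&(I[...,1]<70))).astype(np.uint8),(335,170,395,306))
v,u=np.nonzero(t);print("bbox",u.min(),u.max(),v.min(),v.max())
A=[]
for r in range(193,273,3):
    c=np.nonzero(t[r])[0];A.append((r,c.min(),c.max()))
W=np.array([wray(w,((a[1]+a[2])/2,a[0]),.016)[:2] for a in A])
k=np.polyfit(W[:,1],W[:,0],1);print("line",k,"yaw",-np.degrees(np.arctan(k[0])),"x@.224",np.polyval(k,.224))
print("widths",[round(1000*(wray(w,(a[2]+1,a[0]),.016)-wray(w,(a[1],a[0]),.016))[0],1) for a in A][::4])
print("ends",wray(w,(365,v.min()-.5),.016).round(4),wray(w,(360,v.max()+.5),.02).round(4))
P=wcloud(w);q=P[t];q=q[~np.isnan(q[:,0])];print("depth y",np.percentile(q[:,1],[.5,99.5]),"z",np.percentile(q[:,2],[5,50,95]))
qq=q[(q[:,1]>.18)&(q[:,1]<.27)];kk=np.polyfit(qq[:,1],qq[:,0],1);print("cloud yaw",-np.degrees(np.arctan(kk[0])),np.polyval(kk,.224))
top=qq[qq[:,2]>.025];kk=np.polyfit(top[:,1],top[:,0],1);print("ridge yaw",-np.degrees(np.arctan(kk[0])),np.polyval(kk,.224),top[:,2].max())
# barrel/head step
for r in range(262,304,3):
    c=np.nonzero(t[r])[0];print(r,len(c),wray(w,(360,r),.016)[1].round(4),end="; ")
print(); m=(P[...,2]<.02)&(abs(P[...,0]-.4)<.02)&(abs(P[...,1]-.3)<.03);print("bench",np.nanmedian(P[...,2][m]))
print(plate(w,(300,0,400,140)))
E
```

```text
bbox 346 376 189 300
line [0.07696601 0.45632819] yaw -4.401150835287152 x@.224 0.473568580269866
widths [np.float64(25.3), np.float64(26.6), np.float64(26.9), np.float64(27.1), np.float64(26.3), np.float64(26.5), np.float64(26.8)]
ends [0.4771 0.2739 0.016 ] [0.4693 0.1424 0.02  ]
depth y [0.14978202 0.27343671] z [0.01947483 0.02675528 0.03189078]
cloud yaw -4.54700145783568 0.471970728035992
ridge yaw -4.541133060446003 0.47358938712440535 0.032238843934925265
262 23 0.1892; 265 23 0.1855; 268 23 0.1818; 271 24 0.178; 274 26 0.1743; 277 24 0.1705; 280 19 0.1668; 283 20 0.163; 286 18 0.1592; 289 26 0.1553; 292 26 0.1515; 295 26 0.1476; 298 20 0.1437; 301 0 0.1398; 
bench -0.0008067474546894493
(((454.14947509765625, 402.1455078125), (50.787654876708984, 77.0843505859375), 3.3787341117858887), np.float64(0.007099823309665909))
```

The torch lies at about (362,245) in the wrist view. Its axis is at x≈0.4737 at y=0.2255 (the grip point), yaw -4.4°, and its top is at about 31 mm, which is consistent with the text. The holder is at about (0.4543, 0.393), yaw +3.5°. Now I approach.

```bash
python3 -m inch '[{"linear":[0.3,-0.155,0],"twist":-0.03,"gripper":1},{"linear":[0.47,-0.155,-0.2],"twist":-0.03,"gripper":1},{"linear":[0.47,-0.155,-0.5],"twist":-0.03,"gripper":1},{"linear":[0.47,-0.155,-0.8],"twist":-0.03,"gripper":1},{"linear":[0.47,-0.155,-1],"twist":-0.03,"gripper":1},{"linear":[0.47,-0.155,-1],"twist":-0.03,"gripper":1},{"linear":[0.47,-0.155,-1],"twist":-0.03,"gripper":1},{"linear":[0.47,-0.155,-1],"twist":-0.03,"gripper":1}]'
python3 - <<'E'
from h import *
from bench import robot
o=robot.get_obs();s=robot.snapshot("wrist");np.savez("pics/w3.npz",tp=o["tool_pos"],er=o["ee_rot"],**s);cv2.imwrite("pics/w3.png",s["image"][:,:,::-1]);print(o["tool_pos"],o["ee_rot"])
E
```

```text
time: 2.95
tool_pos: [0.4726, 0.2264, 0.1291]
ee_rot: [3.139, -0.001, 1.494]
wrist_force: [-0.5, 0.3, 0.6]
width: 0.094
[0.47263459 0.22635674 0.12909506] [ 3.13937588e+00 -1.21691659e-03  1.49415042e+00]
```

View pics/w3.png

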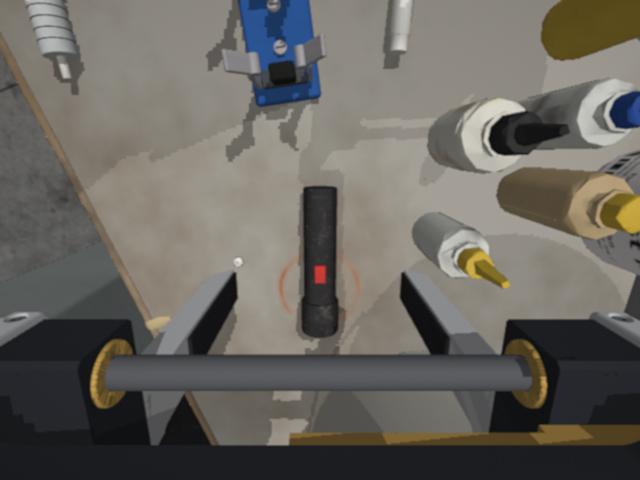

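The torch is centred between the fingers (u≈320) and parallel to them. I go down slowly, check, then close.

```bash
python3 -m inch '[{"linear":[0,0,-0.25],"twist":0,"gripper":1},{"linear":[0,0,-0.5],"twist":0,"gripper":1},{"linear":[0,0,-0.7],"twist":0,"gripper":1},{"linear":[0,0,-0.85],"twist":0,"gripper":1},{"linear":[0,0,-0.95],"twist":0,"gripper":1},{"linear":[0,0,-1],"twist":0,"gripper":1},{"linear":[0,0,-1],"twist":0,"gripper":1},{"linear":[0,0,-1],"twist":0,"gripper":1}]'
python3 -m inch '[{"linear":[0,0,0],"twist":0,"gripper":0},{"linear":[0,0,0],"twist":0,"gripper":0},{"linear":[0,0,0],"twist":0,"gripper":0},{"linear":[0,0,0],"twist":0,"gripper":0},{"linear":[0,0,0],"twist":0,"gripper":0},{"linear":[0,0,0],"twist":0,"gripper":0},{"linear":[0,0,0],"twist":0,"gripper":0},{"linear":[0,0,0],"twist":0,"gripper":0},{"linear":[0,0,0],"twist":0,"gripper":0},{"linear":[0,0,0],"twist":0,"gripper":0}]'
```

```text
time: 3.67
tool_pos: [0.473, 0.2255, 0.0289]
ee_rot: [3.139, -0.001, 1.493]
wrist_force: [0.5, -0.4, 0.4]
width: 0.094
time: 4.5
tool_pos: [0.472, 0.225, 0.0275]
ee_rot: [3.142, 0.0, 1.492]
wrist_force: [-0.2, -0.0, 0.3]
width: 0.0307
```

```bash
python3 -m inch '[{"linear":[0,0,0],"twist":0,"gripper":0},{"linear":[0,0,0],"twist":0,"gripper":0},{"linear":[0,0,0],"twist":0,"gripper":0},{"linear":[0,0,0],"twist":0,"gripper":0}]'
python3 -m inch '[{"linear":[0,0,0.1],"twist":0,"gripper":0},{"linear":[0,0,0.3],"twist":0,"gripper":0},{"linear":[0,0,0.6],"twist":0,"gripper":0},{"linear":[0,0,0.9],"twist":0,"gripper":0},{"linear":[0,0,1],"twist":0,"gripper":0},{"linear":[0,0,1],"twist":0,"gripper":0},{"linear":[0,0,1],"twist":0,"gripper":0}]'
python3 - <<'E'
from h import *
from bench import robot
o=robot.get_obs();print(o["tool_pos"],o["width"])
s=robot.snapshot("side");np.savez("pics/s4.npz",**s);cv2.imwrite("pics/s4.png",s["image"][:,:,::-1])
E
```

```text
time: 4.83
tool_pos: [0.4721, 0.2251, 0.0275]
ee_rot: [3.141, -0.0, 1.492]
wrist_force: [1.2, -0.2, 0.4]
width: 0.0274
time: 5.42
tool_pos: [0.4719, 0.225, 0.1274]
ee_rot: [3.141, -0.0, 1.493]
wrist_force: [-0.2, -0.7, -1.8]
width: 0.0274
[0.47191208 0.22500855 0.12735529] 0.027436670723779033
```

View pics/s4.png

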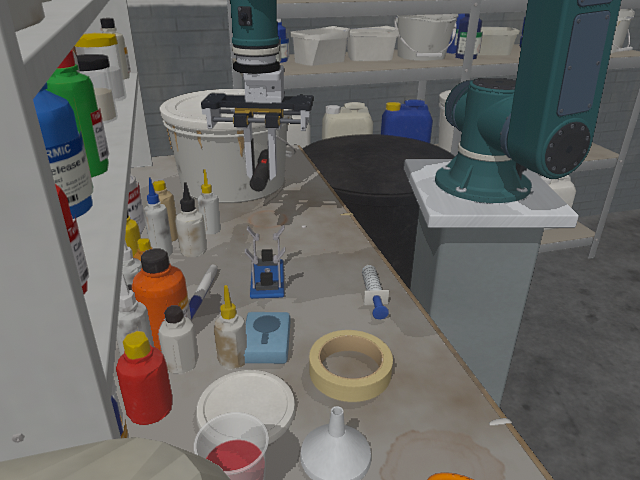

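The torch is held at (262,165), width 27.4 mm. I'll measure how it sits in the hand with the wrist camera while raising it a bit.

```bash
python3 -m inch '[{"linear":[0,0.3,0.1],"twist":0.05,"gripper":0},{"linear":[0,0.6,0.2],"twist":0.1,"gripper":0},{"linear":[-0.05,0.9,0.3],"twist":0.133,"gripper":0},{"linear":[-0.1,1,0.3],"twist":0.133,"gripper":0},{"linear":[-0.1,1,0.3],"twist":0.133,"gripper":0},{"linear":[-0.1,1,0.3],"twist":0.133,"gripper":0}]'
python3 - <<'E'
from h import *
from bench import robot
o=robot.get_obs();s=robot.snapshot("wrist");np.savez("pics/w5.npz",tp=o["tool_pos"],er=o["ee_rot"],**s);cv2.imwrite("pics/w5.png",s["image"][:,:,::-1]);print(o["tool_pos"],o["ee_rot"])
s=robot.snapshot("top");np.savez("pics/t5.npz",**s);cv2.imwrite("pics/t5.png",s["image"][:,:,::-1])
s=robot.snapshot("side");np.savez("pics/s5.npz",**s);cv2.imwrite("pics/s5.png",s["image"][:,:,::-1])
E
```

```text
time: 5.97
tool_pos: [0.4608, 0.3242, 0.1549]
ee_rot: [-3.138, 0.003, 1.633]
wrist_force: [0.3, 1.1, -0.1]
width: 0.0274
[0.46077072 0.32423571 0.15491724] [-3.13780934e+00  3.13603369e-03  1.63254994e+00]
```

View pics/w5.png

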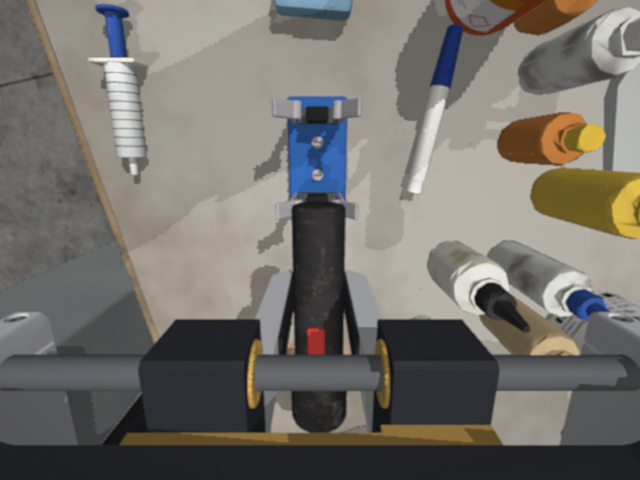

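View pics/t5.png

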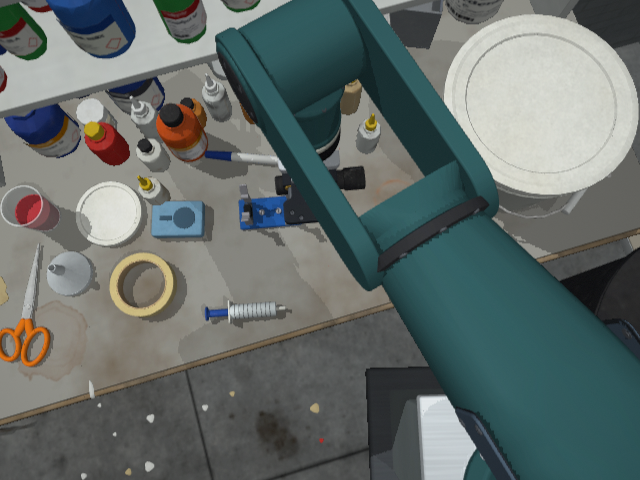

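View pics/s5.png

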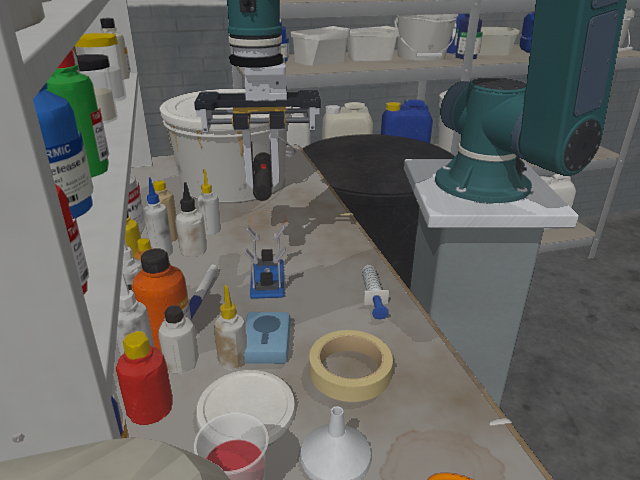

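The torch is straight in the jaws (tip at about (318,203)) and lines up with the holder (plate at about (317,148)). Now I measure both in this view.

```bash
python3 - <<'E'
from h import *
w=load("pics/w5.npz");P=wcloud(w);I=w["image"].astype(int)
print("plate",plate(w,(270,85,365,205)))
t=comp((I.max(2)<62).astype(np.uint8),(285,190,352,325))&(P[...,2]>.11)
q=P[t];print("tip y",np.percentile(q[:,1],[99,99.9,100]),"z pct",np.percentile(q[:,2],[50,99]))
A=[]
for r in range(215,270,5):
    c=np.nonzero(t[r])[0];A.append(wray(w,((c.min()+c.max())/2,r),.1434))
    z=P[r,c.min()+5:c.max()-5];i=np.nanargmax(z[:,2]);print(r,c.min(),c.max(),A[-1].round(4),"top",z[i].round(4))
A=np.array(A);k=np.polyfit(A[:,1],A[:,0],1);print("torch yaw",-np.degrees(np.arctan(k[0])),"x@grip",np.polyval(k,w["tp"][1]),"x@.39",np.polyval(k,.373))
b=(I.max(2)<62);col=b[180:230,310:328].all(1)
# both clips/plate edges by lines: left/right plate edge by row
bl=I[...,2]>I[...,0]+40
for r in(130,150,170,185):
    c=np.nonzero(bl[r,280:355])[0]+280;l=wray(w,(c.min(),r),.008);rr=wray(w,(c.max()+1,r),.008);print("row",r,((l+rr)/2).round(4),(rr-l)[0].round(4))
# ends of the plate
for u in (300,335):
    c=np.nonzero(bl[85:205,u])[0]+85;print(u,wray(w,(u,c.min()),.008).round(4))
m=(P[...,2]>.055)&(P[...,2]<.082)&(abs(P[...,0]-.4545)<.05)&(abs(P[...,1]-.393)<.06)
for nm,yc in(("+",.428),("-",.358)):
    for sgn in(1,-1):
        g=P[m&(abs(P[...,1]-yc)<.02)&(sgn*(P[...,0]-.4545)>0)]
        if len(g): print(nm,sgn,g.min(0).round(4),g.max(0).round(4),len(g))
E
```

```text
plate (((455.17840576171875, 390.2857971191406), (50.701988220214844, 68.78022003173828), 3.4826722145080566), np.float64(0.007181531173455352))
tip y [0.37298748 0.37334886 0.37362152] z pct [0.1534716  0.18006312]
215 293 344 [0.4585 0.3673 0.1434] top [0.4587 0.3697 0.1558]
220 293 343 [0.4584 0.3647 0.1434] top [0.4583 0.3674 0.1566]
225 293 343 [0.4586 0.3621 0.1434] top [0.4604 0.3649 0.1556]
230 293 343 [0.4588 0.3594 0.1434] top [0.461  0.3625 0.1558]
235 293 343 [0.4589 0.3567 0.1434] top [0.4602 0.36   0.1558]
240 293 343 [0.4591 0.3541 0.1434] top [0.4585 0.3573 0.1556]
245 293 343 [0.4593 0.3514 0.1434] top [0.4596 0.355  0.1559]
250 293 343 [0.4594 0.3486 0.1434] top [0.4583 0.3524 0.1559]
255 293 343 [0.4596 0.3459 0.1434] top [0.4599 0.3498 0.1555]
260 294 343 [0.46   0.3431 0.1434] top [0.4591 0.3473 0.156 ]
265 294 343 [0.4602 0.3403 0.1434] top [0.4607 0.3449 0.1563]
torch yaw 3.7248042941898936 x@grip 0.46110360930696015 x@.39 0.45792896438457603
row 130 [0.4545 0.4157 0.008 ] 0.0501
row 150 [0.4551 0.399  0.008 ] 0.0499
row 170 [0.4562 0.3818 0.008 ] 0.0507
row 185 [0.457  0.3686 0.008 ] 0.0513
300 [0.4377 0.442  0.008 ]
335 [0.4672 0.4438 0.008 ]
+ 1 [0.464  0.4217 0.055 ] [0.4827 0.4345 0.0775] 547
+ -1 [0.4237 0.419  0.0566] [0.4423 0.432  0.0778] 560
- 1 [0.4687 0.3523 0.0556] [0.4868 0.3646 0.0774] 253
- -1 [0.4282 0.3492 0.0553] [0.446  0.3622 0.0777] 312
```

In this view the torch grip is at (0.4611, 0.325) with yaw 3.7° and level. The clips' midpoint is (0.4554, 0.392) with yaw 3.5°. That means moving -6 mm in x and +67 mm in y.

```bash
python3 -m inch '[{"linear":[-0.02,0.2,0],"twist":0,"gripper":0},{"linear":[-0.06,0.45,0],"twist":0,"gripper":0},{"linear":[-0.06,0.67,0],"twist":0,"gripper":0},{"linear":[-0.06,0.67,-0.2],"twist":0,"gripper":0},{"linear":[-0.06,0.67,-0.4],"twist":0,"gripper":0},{"linear":[-0.06,0.67,-0.4],"twist":0,"gripper":0},{"linear":[-0.06,0.67,-0.4],"twist":0,"gripper":0},{"linear":[-0.06,0.67,-0.4],"twist":0,"gripper":0}]'
python3 - <<'E'
from h import *
from bench import robot
o=robot.get_obs();s=robot.snapshot("wrist");np.savez("pics/w6.npz",tp=o["tool_pos"],er=o["ee_rot"],**s);cv2.imwrite("pics/w6.png",s["image"][:,:,::-1]);print(o["tool_pos"],o["ee_rot"])
s=robot.snapshot("side");np.savez("pics/s6.npz",**s);cv2.imwrite("pics/s6.png",cv2.resize(s["image"][150:310,180:360,::-1],None,fx=3.7,fy=3.7))
E
```

```text
time: 6.78
tool_pos: [0.4566, 0.3913, 0.1182]
ee_rot: [3.141, -0.0, 1.63]
wrist_force: [0.1, 0.8, -0.4]
width: 0.027
[0.45664351 0.39134372 0.11820397] [ 3.14089979e+00 -1.95096079e-04  1.63031646e+00]
```

View pics/w6.png

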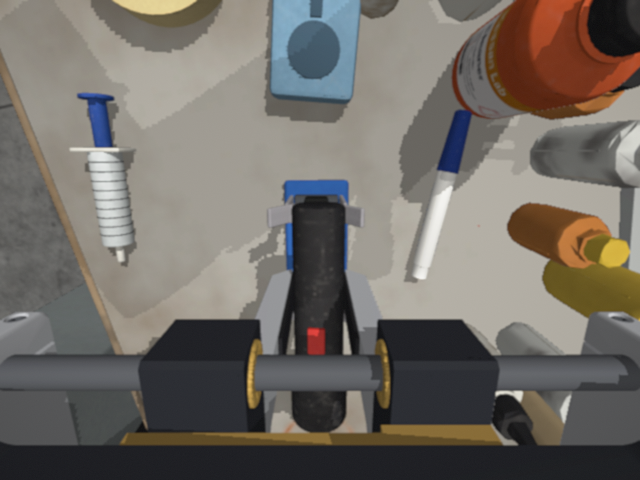

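View pics/s6.png

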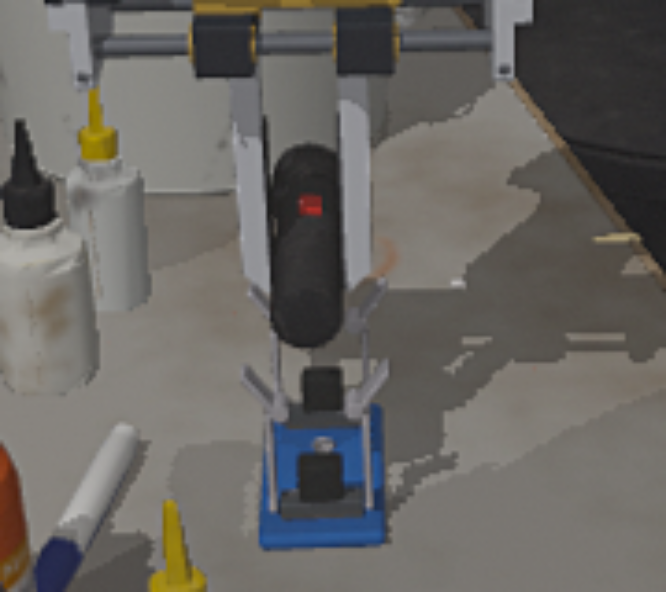

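The torch hovers over the clips, with its tip at about (318,203) in the wrist view. The +y clip's flares are at (280,215) and (357,215). I'll check the offset once more.

```bash
python3 - <<'E'
from h import *
w=load("pics/w6.npz");P=wcloud(w);I=w["image"].astype(int);t0=w["tp"]
t=comp((I.max(2)<62).astype(np.uint8),(285,190,352,325))&(P[...,2]>.08)
print("tip y",np.percentile(P[t][:,1],[99,99.9,100]))
A=[]
for r in range(215,270,5):
    c=np.nonzero(t[r])[0];A.append(wray(w,((c.min()+c.max()+1)/2,r),t0[2]-.012))
A=np.array(A);k=np.polyfit(A[:,1],A[:,0],1);print("torch yaw",-np.degrees(np.arctan(k[0])),"x at .392",np.polyval(k,.392),"x at .427",np.polyval(k,.427),"bary z",np.nanpercentile(P[t][:,2],60))
m=(P[...,2]>.055)&(P[...,2]<.082)&(abs(P[...,0]-.4545)<.05)
g=P[m&(abs(P[...,1]-.428)<.02)];print("+clip",g.min(0),g.max(0),"x mid",(g[:,0].min()+g[:,0].max())/2,"y mid",(g[:,1].min()+g[:,1].max())/2)
bl=I[...,2]>I[...,0]+40
for r in(186,192,197):
    c=np.nonzero(bl[r,270:365])[0]+270;print("plate",r,((wray(w,(c.min(),r),.008)+wray(w,(c.max()+1,r),.008))/2).round(4))
for u in(300,318,335):
    c=np.nonzero(bl[170:200,u])[0]+170;print("end",wray(w,(u,c.min()),.008).round(4))
# side view
s=load("pics/s6.npz");Q=cloud(s)
m=(Q[...,2]>.055)&(Q[...,2]<.08)&(abs(Q[...,0]-.4545)<.04)
g=Q[m&(abs(Q[...,1]-.428)<.015)];print("side +clip x",g[:,0].min(),g[:,0].max(),(g[:,0].min()+g[:,0].max())/2, "y",g[:,1].min(),g[:,1].max())
J=s["image"].astype(int);tt=comp((J.max(2)<50).astype(np.uint8),(250,185,278,246))
g=Q[tt];g=g[(g[:,2]>.085)&(abs(g[:,1]-.392)<.07)];e=g[g[:,1]>.43];print("side torch end",np.percentile(e,[2,50,98],axis=0).round(4).tolist())
E
```

```text
tip y [0.44010927 0.44044816 0.44058215]
torch yaw 2.957995145374602 x at .392 0.45689457151586405 x at .427 0.4550860280377737 bary z 0.11743995628023925
+clip [0.423632   0.41929286 0.0552022 ] [0.48265756 0.43453234 0.07746285] x mid 0.4531447832472626 y mid 0.4269125973013921
plate 186 [0.4523 0.439  0.008 ]
plate 192 [0.453  0.4343 0.008 ]
plate 197 [0.4532 0.4303 0.008 ]
end [0.4394 0.4429 0.008 ]
end [0.4536 0.4438 0.008 ]
end [0.467  0.4446 0.008 ]
side +clip x 0.42238819233033215 0.4814636564705922 0.4519259244004622 y 0.417389249986608 0.43566429825813563
side torch end [[0.4411, 0.4316, 0.0965], [0.4527, 0.4393, 0.1093], [0.466, 0.4415, 0.1195]]
```

Both views show the torch about 2 mm too far in +x. Its y and height are good. I'll correct that and go down to just above lip contact.

```bash
python3 -m inch '[{"linear":[-0.02,0,0],"twist":0.01,"gripper":0},{"linear":[-0.02,0,-0.1],"twist":0.01,"gripper":0},{"linear":[-0.02,0,-0.2],"twist":0.01,"gripper":0},{"linear":[-0.02,0,-0.3],"twist":0.01,"gripper":0},{"linear":[-0.02,0,-0.3],"twist":0.01,"gripper":0},{"linear":[-0.02,0,-0.3],"twist":0.01,"gripper":0}]'
python3 - <<'E'
from h import *
from bench import robot
s=robot.snapshot("side");np.savez("pics/s7.npz",**s);cv2.imwrite("pics/s7.png",cv2.resize(s["image"][170:310,190:340,::-1],None,fx=4.2,fy=4.2))
E
```

```text
time: 7.38
tool_pos: [0.4534, 0.3916, 0.086]
ee_rot: [-3.139, 0.001, 1.642]
wrist_force: [-0.3, 0.0, -0.9]
width: 0.0274
```

View pics/s7.png

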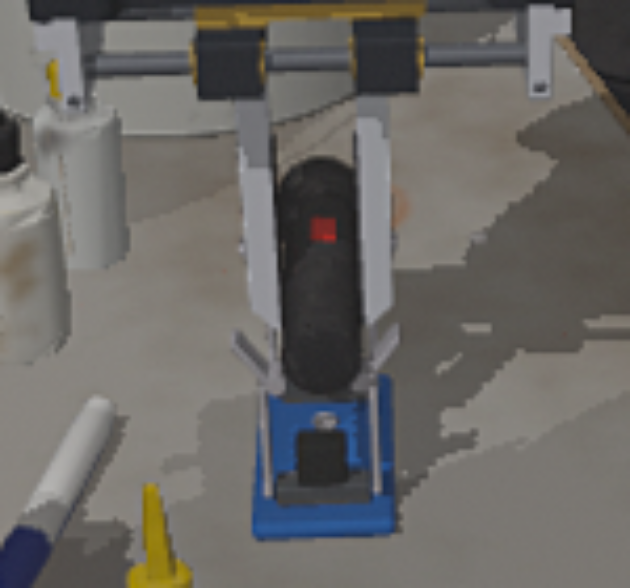

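The torch end (u≈321) sits between the flares (mid u≈318), within about 1 mm. I press down in small steps.

```bash
python3 -m inch '[{"linear":[0.005,0,-0.04],"twist":0,"gripper":0},{"linear":[0.005,0,-0.08],"twist":0,"gripper":0},{"linear":[0.005,0,-0.08],"twist":0,"gripper":0},{"linear":[0.005,0,-0.08],"twist":0,"gripper":0}]'
python3 -m inch '[{"linear":[0,0,-0.03],"twist":0,"gripper":0},{"linear":[0,0,-0.05],"twist":0,"gripper":0},{"linear":[0,0,-0.05],"twist":0,"gripper":0},{"linear":[0,0,-0.05],"twist":0,"gripper":0}]'
```

```text
time: 7.77
tool_pos: [0.4547, 0.3926, 0.0804]
ee_rot: [3.141, -0.001, 1.642]
wrist_force: [-1.2, 0.4, 2.8]
width: 0.0273
time: 8.1
tool_pos: [0.4555, 0.3932, 0.0776]
ee_rot: [3.138, -0.003, 1.642]
wrist_force: [-1.3, -1.0, 9.1]
width: 0.0271
```

```bash
python3 -m inch '[{"linear":[0,0,-0.02],"twist":0,"gripper":0},{"linear":[0,0,-0.04],"twist":0,"gripper":0},{"linear":[0,0,-0.04],"twist":0,"gripper":0}]'
python3 -m inch '[{"linear":[0,0,-0.02],"twist":0,"gripper":0},{"linear":[0,0,-0.03],"twist":0,"gripper":0},{"linear":[0,0,-0.03],"twist":0,"gripper":0}]'
```

```text
time: 8.35
tool_pos: [0.4553, 0.3932, 0.0731]
ee_rot: [3.138, -0.003, 1.643]
wrist_force: [-1.0, 1.1, 7.1]
width: 0.0274
time: 8.6
tool_pos: [0.4547, 0.3923, 0.0677]
ee_rot: [3.141, -0.001, 1.642]
wrist_force: [0.5, 0.5, 0.2]
width: 0.0275
```

```bash
python3 -m inch '[{"linear":[0,0,-0.02],"twist":0,"gripper":0},{"linear":[0,0,-0.04],"twist":0,"gripper":0},{"linear":[0,0,-0.04],"twist":0,"gripper":0}]'
python3 -m inch '[{"linear":[0,0,-0.02],"twist":0,"gripper":0},{"linear":[0,0,-0.02],"twist":0,"gripper":0},{"linear":[0,0,-0.02],"twist":0,"gripper":0}]'
```

```text
time: 8.85
tool_pos: [0.4545, 0.3913, 0.0615]
ee_rot: [-3.141, 0.002, 1.642]
wrist_force: [2.8, 0.4, -6.2]
width: 0.0271
time: 9.1
tool_pos: [0.4545, 0.3915, 0.061]
ee_rot: [-3.141, 0.001, 1.642]
wrist_force: [1.1, -1.5, -3.5]
width: 0.0274
```

```bash
python3 -m inch '[{"linear":[0,0,-0.02],"twist":0,"gripper":0},{"linear":[0,0,-0.03],"twist":0,"gripper":0},{"linear":[0,0,-0.03],"twist":0,"gripper":0}]'
python3 - <<'E'
from h import *
from bench import robot
s=robot.snapshot("side");np.savez("pics/s8.npz",**s);cv2.imwrite("pics/s8.png",cv2.resize(s["image"][170:310,190:340,::-1],None,fx=4.2,fy=4.2))
E
```

```text
time: 9.35
tool_pos: [0.4546, 0.3919, 0.0603]
ee_rot: [3.141, 0.0, 1.642]
wrist_force: [-1.2, -3.8, 4.0]
width: 0.027
```

View pics/s8.png

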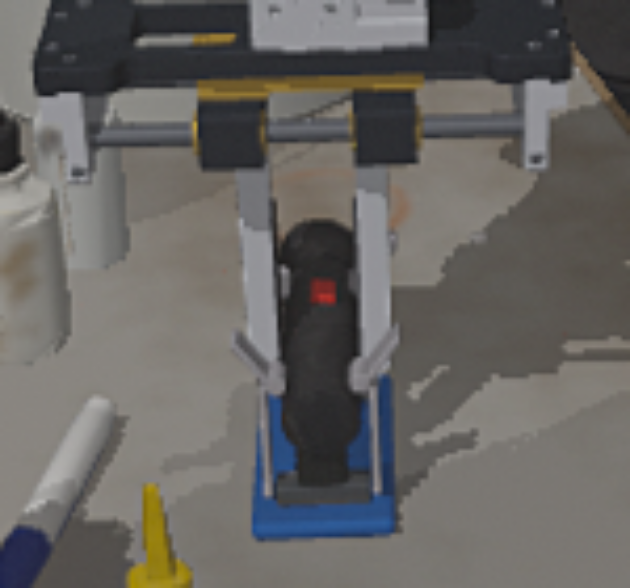

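The lips are closed over the barrel. The torch is on the pads: 3 mm more command moved it only 0.7 mm, with the force turning to +4 N. I relax the push and let go.

```bash
python3 -m inch '[{"linear":[0,0,0.02],"twist":0,"gripper":0},{"linear":[0,0,0.02],"twist":0,"gripper":1},{"linear":[0,0,0.02],"twist":0,"gripper":1},{"linear":[0,0,0.02],"twist":0,"gripper":1},{"linear":[0,0,0.02],"twist":0,"gripper":1},{"linear":[0,0,0.02],"twist":0,"gripper":1},{"linear":[0,0,0.02],"twist":0,"gripper":1},{"linear":[0,0,0.02],"twist":0,"gripper":1},{"linear":[0,0,0.02],"twist":0,"gripper":1},{"linear":[0,0,0.02],"twist":0,"gripper":1}]'
python3 - <<'E'
from h import *
from bench import robot
s=robot.snapshot("side");cv2.imwrite("pics/s9.png",cv2.resize(s["image"][170:310,190:340,::-1],None,fx=4.2,fy=4.2))
E
```

```text
time: 10.23
tool_pos: [0.4545, 0.3921, 0.0605]
ee_rot: [3.142, -0.0, 1.642]
wrist_force: [0.1, 0.2, -0.1]
width: 0.0837
```

View pics/s9.png

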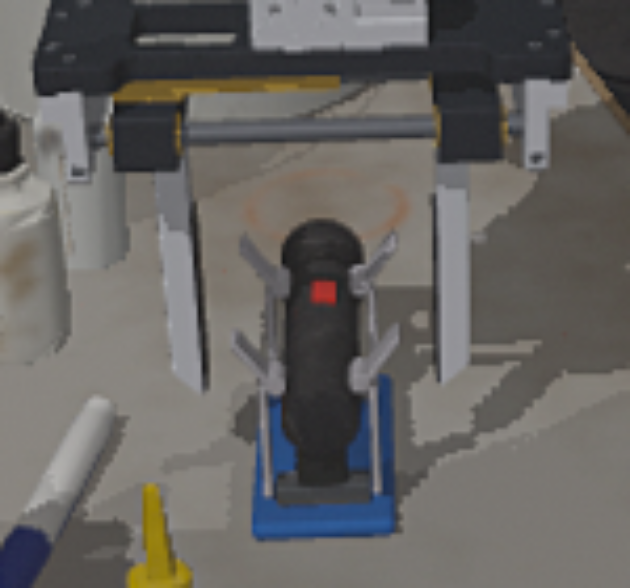

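The torch is released and sits in both clips, with the fingers clear on either side. Now I raise straight up.

```bash
python3 -m inch '[{"linear":[0,0,0.05],"twist":0,"gripper":1},{"linear":[0,0,0.2],"twist":0,"gripper":1},{"linear":[0,0,0.45],"twist":0,"gripper":1},{"linear":[0,0,0.7],"twist":0,"gripper":1},{"linear":[0,0,1],"twist":0,"gripper":1},{"linear":[0,0,1],"twist":0,"gripper":1}]'
python3 -m inch '[{"linear":[0,0,0.3],"twist":0,"gripper":1},{"linear":[-0.3,-0.3,0.6],"twist":0,"gripper":1},{"linear":[-0.6,-0.6,0.6],"twist":0,"gripper":1},{"linear":[-0.6,-0.6,0.6],"twist":0,"gripper":1},{"linear":[-0.6,-0.6,0.6],"twist":0,"gripper":1},{"linear":[-0.6,-0.6,0.6],"twist":0,"gripper":1}]'
python3 - <<'E'
from h import *
from bench import robot
s=robot.snapshot("side");np.savez("pics/s10.npz",**s);cv2.imwrite("pics/s10.png",s["image"][:,:,::-1])
J=s["image"].astype(int);Q=cloud(s);m=comp((J.max(2)<62).astype(np.uint8),(240,190,300,300))
o=robot.get_obs();w=robot.snapshot("wrist");w=dict(w,tp=o["tool_pos"],er=o["ee_rot"]);cv2.imwrite("pics/w10.png",w["image"][:,:,::-1])
P=wcloud(w).reshape(-1,3)
for n,X in(("side",Q.reshape(-1,3)),("wrist",P)):
  for y in(.335,.35,.375,.392,.41,.437):
    q=X[(abs(X[:,1]-y)<.004)&(abs(X[:,0]-(.4554-(y-.392)*.061))<.006)&(X[:,2]<.09)]
    if len(q): print(n,y,"top z",np.percentile(q[:,2],90).round(4),len(q))
q=P[(abs(P[:,0]-.4554)<.016)&(P[:,2]>.035)&(P[:,2]<.075)&(P[:,1]>.29)&(P[:,1]<.46)];print("y",q[:,1].min(),q[:,1].max())
E
```

```text
time: 10.78
tool_pos: [0.4574, 0.3941, 0.1686]
ee_rot: [3.13, -0.007, 1.642]
wrist_force: [0.4, -0.9, 1.9]
width: 0.094
time: 11.28
tool_pos: [0.3947, 0.3322, 0.2205]
ee_rot: [3.14, -0.001, 1.642]
wrist_force: [-0.0, -0.0, 0.7]
width: 0.0941
side 0.335 top z 0.0669 15
side 0.35 top z 0.0642 15
side 0.375 top z 0.0661 18
side 0.392 top z 0.0645 21
side 0.41 top z 0.0641 22
side 0.437 top z 0.0628 168
wrist 0.335 top z 0.0643 100
wrist 0.35 top z 0.0617 99
wrist 0.375 top z 0.0632 108
wrist 0.392 top z 0.0616 111
wrist 0.41 top z 0.0617 117
wrist 0.437 top z 0.0615 115
y 0.3134460019928089 0.44107761652334554
```

View pics/s10.png

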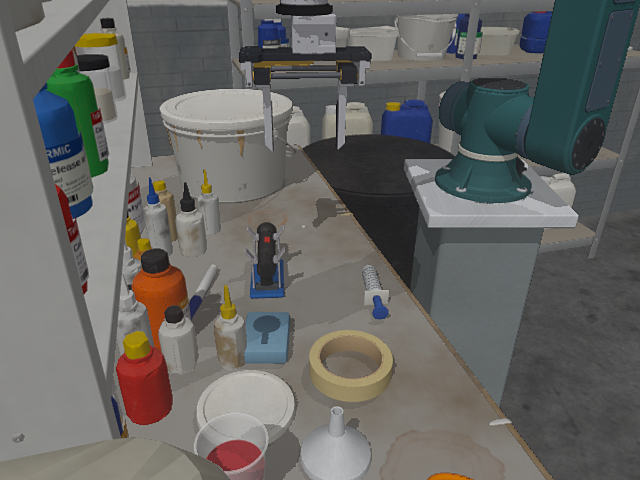

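View pics/w10.png

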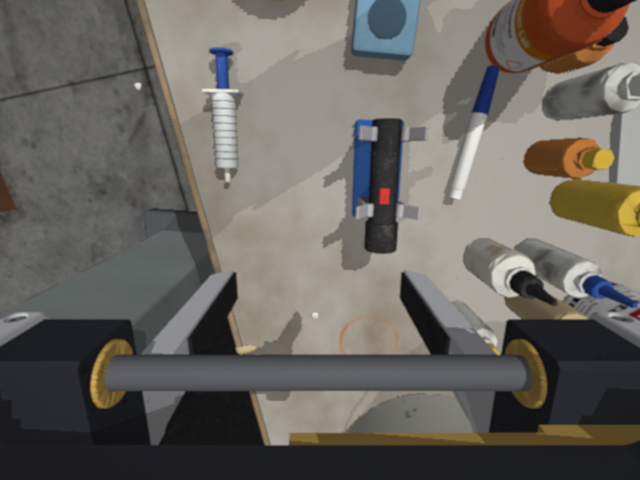

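The barrel top reads 61.7 mm all along (62 expected) and is level in both clips. The end is at y=0.441, so the grip point is at y≈0.392. The syringe hasn't moved, so I'm handing in.

```bash
python3 -c "
from bench import robot
print(robot.close_job())"
```

```text
the job is handed in; nothing more can be done
None
```

The torch is back in its holder, snapped fully home in both clips, and I handed the job in after about 11.4 s. I gripped it at mid-barrel with one clip on each side. The highest push force I read was about 9 N. I stopped once it was down on the pads, with +4 N on the last reading, then let go and raised the arm clear.

**Last checks:**
- **Height:** The wrist camera put the barrel top level at 61.5–61.7 mm at most points along it; fully home should be 62 mm. One mid-barrel reading was 63.2 mm, probably the raised switch. The side camera read 2–3 mm higher, in line with its offset on the bare bench.
- **Position:** The grip point came out at y ≈ 0.392, within about 1 mm of the holder's centre.
- **Surroundings:** The last pictures show nothing touching the torch but its holder, and the syringe where it lay.

No check failed. Before pressing, both cameras showed the torch about 2 mm off in x, and I corrected that.

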